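Open the ratchet bookend of the take-away box rail

ROBOT

A 6-joint arm with a two-finger parallel gripper is mounted at the origin on the work surface. World frame = base frame: x ahead of the robot, y to its left, z up, the work surface at z = 0. Lengths are in mm, angles in rad, forces in N, time in s.
With the tool pointing down it reaches from about 400 to 925 mm from the base axis. Payload 12.5 kg.
Tool frame: the origin (TCP) lies on the front face of the gripper's body, between the roots of the fingers; the fingertips stand 78 mm ahead of it and the grasp point (between the pads) lies 59 mm ahead of it (env.nose_length is the distance from the TCP to the fingertips, in mm); z points along the fingers, y is the line along which they close (so a half turn about z gives the same grasp; the last joint's range is limited). The gripper opens to 95 mm and grips with 3 to 60 N. Pads are 20 mm wide; open, the fingers measure 119 mm over their backs; the gripper's body (75 mm by 180 mm) begins 59 mm behind the grasp point.
Start: joints at [1.185, 0.491, 1.559, -0, 1.092, -0.106], TCP at [172.582, 600.711, 292.261] pointing down, gripper open.
Joint ranges: [-3.1, 3.1], [-0.84, 2.19], [0.05, 2.79], [-1.13, 4.28], [0.06, 2.93], [-2.69, 2.69]. Speed limits (rad/s): [2.22, 2.22, 2.79, 3.14, 3.14, 3.14].

INTERFACE

Orientations are given as [roll, pitch, yaw] about the fixed x, y, z axes, in that order (R = Rz(yaw) Ry(pitch) Rx(roll)).
In Python, from cell import env gives the robot as it stands.
- The arm moves only by the tool jog_arm, never from a script. Its argument "motion" is a list of rows, each a list of 7 numbers: the turn, a rotation vector about the tool's x, y, z in degrees, then the shift along the tool's x, y, z in mm, then the finger opening in mm, from 0 to 95.1. In form: [[wx, wy, wz, x, y, z, hand], ...]. A call has 1 to 10 rows; each row shifts and turns the commanded pose from where the row before left it, along the tool's axes as they then stand; what a row does not reach is not made up. A row lasts 1/8 s, in which the tool goes at most 62.5 mm and 10.7 degrees, less where a joint would pass 70% of its speed; a pose out of reach is approached as far as the arm can. A call is refused whole if a number of a shift passes 62.5 or a number of a turn 10.7, either way. A call with a gripper value outside its range is refused whole. The fingers move at their own pace and stop on an object; the grip force is fixed at half the most. Time passes only in rows, so rows that do not move let the fingers close. It gives the time, the measured TCP pose, the force, the opening and the grip force at its end, in the units of the state.
- env.state(): the state, without advancing time (a new reading comes with each control period).
- env.read_camera(name): name is "scene" or "top" or "wrist"; returns a dict with "color" (384x512x3 uint8, red, green, blue), "z_map" (384x512 float32, mm along the optical axis (not along the pixel's ray), 0 where there is no reading), "camera_matrix" (3x3 intrinsics, pixels), "k1" (the pictures are not rectified: a ray, as slopes to the right and down, at radius r is drawn at 1 + k1 r^2 times it, then the intrinsics apply), "world_to_cam" (4x4, takes a point from world to camera coordinates). Camera axes: x right, y up, looking along -z (the intrinsics and any distortion apply to the point x, -y, -z); pixel columns grow to the right and rows downward; lengths in mm; the calibration is good to about 2 mm. A picture is of the moment at which its call begins.
- env.job_done(): hands the job in; it is judged then, once.
Trained networks look in the newest picture that a camera, given by its name, has taken for a name from the list of things; names that differ only in an ending like _2 or _b are one class to them, and where a whole thing is asked for, a point or a joint stands for the part that bears it (a point fixed in the world has none). Each returns a list of dicts, best first, with "score" (0 to 1); they miss things now and then, are a little off and sometimes report something else, mostly with a low value. They report only what shows in the picture. A call takes as long as a camera call.
- env.recognise(camera, thing): "location" ([column, row] in pixels, amid what is visible of it).
The state is a dict: "t": time; "joints": joint angles; "qvel": joint speeds; "tau": joint torques, N m; "eef_pos": TCP position; "tcp_rot": TCP orientation; "ft_force": force on the tool from outside, world axes, zero at the start; "moment": the same for the moment, N m; "opening": opening from 0.0 (shut) to 1.0 (fully open); "grip_force": force on a finger pad.
Only numpy, scipy, OpenCV 4.12 (cv2) and the standard library are available. Lean on these libraries where they do the work, as an engineer would, in place of code of your own. Each camera call takes 0.05 s, during which the arm holds its last target. There are 200 camera calls.

TASK

Make room for a refill on the take-away box rail: with a fingertip press down the yellow release pad of the blue sliding bookend and, keeping it pressed, push the bookend back along its toothed bar, away from the boxes and lids, until its orange pointer stands over the green clip on the rail's edge. Then let the release spring up and leave the bookend there. Nothing is to be picked up: the boxes, the lids and everything else on the bench stay standing where they are.

Things in the scene. Friction and masses are not known exactly. Their poses are not given: they have to be found in the camera images.
- rail: Fixed aluminium tray, 460 x 156 mm, edges 14 mm high. Origin on the bench on its lengthwise centre line; +x is the way the bookend is pushed back (tray from x=-200 to +260 mm), z up. A 14 mm wide bar lies along y=0 with saw teeth (8 mm pitch, tops 30 mm above the bench) on the x>0 half. A 70 mm high end plate stands at x=-197 mm, by it boxes and lids.
- bookend (a joint): Slide of the blue bookend along the tray (m): 0 nearest the boxes, grows as it is pushed back along rail +x, end stop at 0.21. Friction about 2.5 N plus 8 N per m/s. The ratchet bars +x motion (up to 8 mm of play) unless the release is held down; towards the boxes it clicks along freely. Its holding plate (148 mm wide, 66 mm high) has its front at rail x = -0.100 + this value.
- release (a joint): Angle of the yellow rocker on the bookend (rad): 0 to about 0.12 at rest (the pawl may rest on a tooth's slope), ratchet free above 0.16, stop at 0.24. Springs back by itself; about 1.5 N to start and 3 N fully down, pressed in the middle of the pad.
- pad (a point): Middle of the yellow release pad's top, about 65 mm above the bench when up. Pad 40 mm along the rail, 36 mm across; rides on the bookend, open above; the push plate begins 23 mm from its middle on the rail +x side. Its outer (-x) end rises a little at rest, lowers when pressed. Ratchet free when the middle has sunk 10 mm (stop at 15), or 7 mm (stop at 10) at the end by the push plate.
- push_face (a point): Middle of the face, looking to rail -x, of the blue upright push plate on the bookend, 94 mm above the bench. Plate 56 mm across the rail, from 72 to 116 mm above the bench, just beyond the pad. A finger that presses the pad pushes here towards rail +x.
- pointer (a point): Middle of the orange pointer (4 mm wide along the rail, 30 mm above the bench) that sticks out from the bookend on the rail's -y edge, 43.5 mm behind the push face along the rail (to -x).
- clip: Fixed green clip on the rail's -y edge: 20 mm along the rail, 12 mm across, top 24 mm above the bench, so that the pointer passes freely over it. Origin under its centre, axes as the rail's.
- boxes_mid (a point): Centre of a standing stack of black nested take-away boxes, 63 x 52 x 75 mm high, loose on the tray at the end plate.
- lids_mid (a point): Centre of a standing stack of white lids, 54 x 52 x 70 mm high, loose on the tray at the end plate.
- sauce: Red sauce bottle, 52 mm across, 130 mm high, loose on the bench, origin under it. Leave alone.
- spice_a: Amber spice jar with black cap, 48 mm across, 95 mm high, loose, origin under it. Leave alone.
- spice_b: Red-brown spice jar with white cap, 48 mm across, 95 mm high, loose, origin under it. Leave alone.
- tub: White tub, 84 mm across, 65 mm high, loose, origin under it. Leave alone.
- ramekin: White ceramic bowl, 76 mm across, 45 mm high, loose, origin under it. Leave alone.
- spatula: Spatula lying on the bench, 250 mm long, loose. Leave alone.

How it is judged:
By the outcome, as a careful person would: the job done as asked, in the order asked, and still so for the second after the job is handed in, with the robot touching nothing.
It also fails if it takes over 42 s, if anything falls off the work surface, if the arm or the gripper's body presses on something with over 40 N, if the wrist force passes 120 N, or if a joint passes its speed limit or range.

## Working session

There is one attempt and no reset: what is moved stays moved. The work goes in short steps, Python scripts to look and compute and a tool call to move; the robot and the scene stay as the last step left them, time stands still between calls to the robot, and variables do not carry over. Pictures are saved under pics/ and viewed, at most 10 in all, crops included, and the job is handed in when it is done.

Besides the shell and the picture viewer there is one more tool, called after ">>>" as name(argument=value, ...) on one line, values as JSON. jog_arm: Moves the arm, as the interface text tells. Its arguments: {"type":"object","properties":{"motion":{"type":"array"}},"required":["motion"]}

```bash
mkdir -p pics
cat > h.py <<'E'
import numpy as np, cv2
from cell import env
def deproj(im,u,v,z=None):
    K=np.array(im["camera_matrix"]);x=(u-K[0,2])/K[0,0];y=(v-K[1,2])/K[1,1]
    k=im["k1"];a,b=x,y
    for _ in range(20):
        s=1+k*(a*a+b*b);a,b=x/s,y/s
    if z is None:
        p=im["z_map"][int(v)-1:int(v)+2,int(u)-1:int(u)+2];z=np.median(p)
    c=np.array([a*z,-b*z,-z,1]);return (np.linalg.inv(im["world_to_cam"])@c)[:3]
def onplane(im,u,v,h):
    p=deproj(im,u,v,100.);q=deproj(im,u,v,1000.);return p+(q-p)*(h-p[2])/(q[2]-p[2])
E
cat > a.py <<'E'
from h import *
print(env.state()["eef_pos"],env.state()["tcp_rot"])
tot=[]
for c in ["top","scene"]:
    im=env.read_camera(c);tot.append(im["color"])
    for n in ["pad","push_face","pointer","clip","rail","bookend","boxes_mid","lids_mid","sauce","spice_a","tub"]:
        for r in env.recognise(c,n)[:2]:
            u,v=r["location"];print(c,n,round(r["score"],2),np.round([u,v]),np.round(deproj(im,u,v)))
    cv2.imwrite(f"pics/{c}0.png",cv2.resize(im["color"][...,::-1],(800,600)))
E
python3 a.py
```

```text
[172.51216468 600.53743512 291.66633297] [-3.14048461e+00 -1.01432006e-04  2.86180347e+00]
top pad 0.86 [296. 198.] [557. -54.  65.]
top push_face 0.97 [292. 203.] [545. -46.  64.]
top pointer 0.93 [293. 199.] [554. -47.  63.]
top pointer 0.6 [210. 135.] [734. 166.   7.]
top rail 0.86 [257. 199.] [557.  42.  30.]
top bookend 0.9 [290. 202.] [543. -35. 117.]
top bookend 0.35 [334. 221.] [ 498. -145.   80.]
top boxes_mid 0.63 [338. 221.] [ 497. -154.   77.]
top lids_mid 0.6 [343. 185.] [ 587. -170.   72.]
top sauce 0.86 [246. 257.] [417.  70.  96.]
top spice_a 0.85 [328. 269.] [ 384. -124.   95.]
top spice_a 0.84 [275. 264.] [399.   2.  95.]
top tub 0.84 [210. 134.] [737. 167.   4.]
scene pad 0.62 [215. 203.] [549. -54.  63.]
scene push_face 0.75 [222. 206.] [562. -47.  62.]
scene pointer 0.78 [220. 205.] [559. -47.  62.]
scene pointer 0.45 [216. 200.] [541. -46.  61.]
scene clip 0.65 [263. 234.] [639.  -4.  21.]
scene clip 0.31 [275. 142.] [410. 201.  18.]
scene rail 0.96 [247. 209.] [570.   6.  27.]
scene bookend 0.93 [221. 205.] [560. -47.  62.]
scene bookend 0.64 [273. 145.] [411. 197.  12.]
scene boxes_mid 0.7 [154. 217.] [ 522. -165.   73.]
scene boxes_mid 0.56 [220. 207.] [563. -50.  62.]
scene lids_mid 0.6 [172. 256.] [ 610. -176.   62.]
scene sauce 0.73 [227. 144.] [421.  58.  82.]
scene spice_a 0.75 [203. 156.] [414.  -4.  73.]
scene spice_a 0.71 [143. 182.] [ 405. -141.   64.]
scene tub 0.92 [355. 213.] [703. 186.  11.]
```

View pics/top0.png

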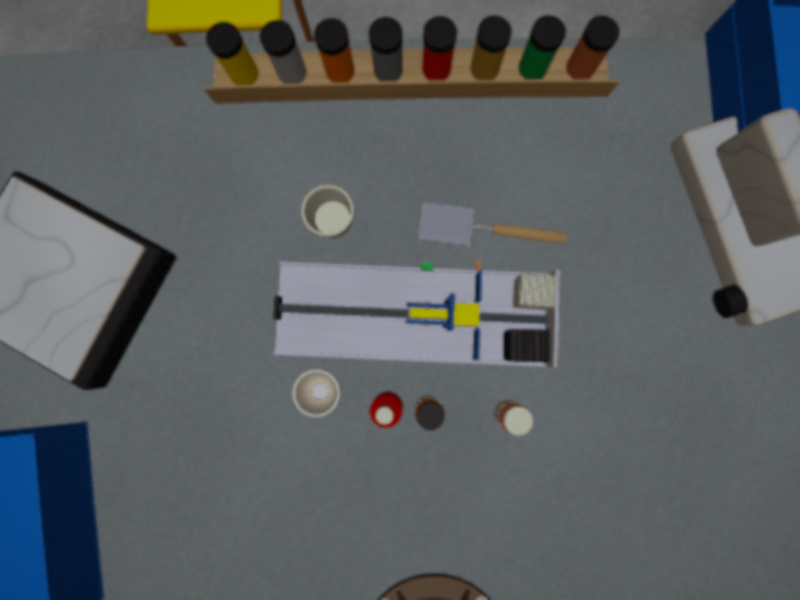

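View pics/scene0.png

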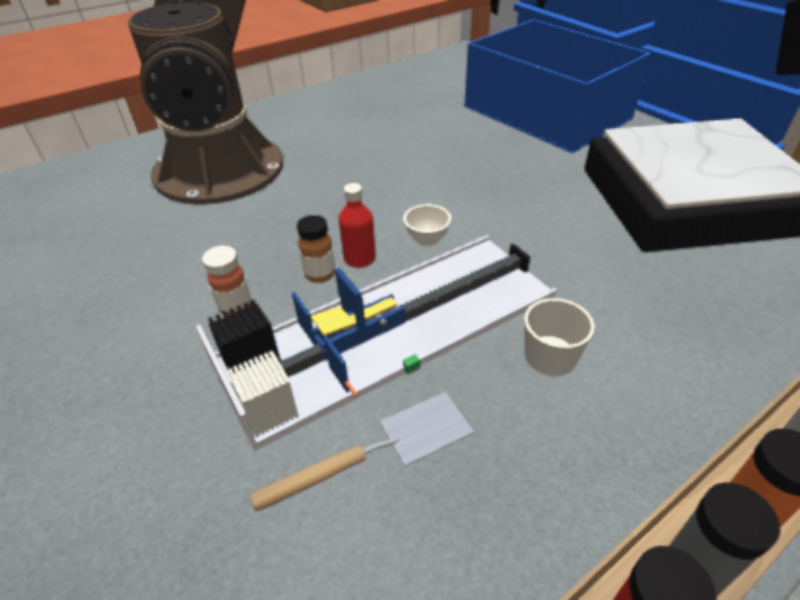

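The top view shows rail +x pointing to world +y (left). The pad is at (467,315), the pointer at (479,264) and the clip at (426,267). I'll measure these by colour in both views.

```bash
cat > b.py <<'E'
from h import *
import sys
def seg(im,lo,hi,box=None,n=2):
    h=cv2.cvtColor(im["color"],cv2.COLOR_RGB2HSV);m=cv2.inRange(h,np.array(lo),np.array(hi))
    k,_,st,c=cv2.connectedComponentsWithStats(m);o=np.argsort(-st[1:,4])+1
    return [(c[i],st[i]) for i in o if st[i,4]>3 and (box is None or (box[0]<c[i][0]<box[2] and box[1]<c[i][1]<box[3]))][:n]
C={"yel":((24,150,90),(34,255,255),60),"org":((4,140,90),(16,255,255),30),"grn":((50,120,50),(80,255,255),24)}
def run(c,box):
    im=env.read_camera(c)
    for k,(lo,hi,hh) in C.items():
        for p,s in seg(im,lo,hi,box): print(c,k,np.round(p,1),s,"plane",np.round(onplane(im,*p,hh),1),"depth",np.round(deproj(im,*p),1))
    return im
if __name__=="__main__":
    im=run("top",(170,150,370,250))
    # tray mask edges: points of tray by depth/brightness
    g=cv2.cvtColor(im["color"],cv2.COLOR_RGB2HSV);m=((g[...,2]>150)&(g[...,1]<50)).astype(np.uint8)
    m[:165]=0;m[240:]=0;m[:,:170]=0;m[:,365:]=0
    r=cv2.minAreaRect(np.argwhere(m)[:,::-1].astype(np.float32));print(r)
    for p in cv2.boxPoints(r): print(np.round(onplane(im,*p,14),1))
    run("scene",(100,150,330,260))
E
python3 b.py
```

```text
top yel [298.3 201. ] [291 194  16  15 203] plane [549.2 -60.4  60. ] depth [548.9 -60.   64.6]
top yel [273.9 200.2] [262 197  25   7 123] plane [5.521e+02 3.000e-01 6.000e+01] depth [552.7  -0.   50.8]
top org [306.  169.5] [306 167   1   6   6] plane [632.3 -85.8  30. ] depth [636.4 -89.5   1.5]
top grn [272.8 170. ] [270 168   7   5  31] plane [6.333e+02 1.000e-01 2.400e+01] depth [6.334e+02 1.000e-01 2.370e+01]
((266.4131164550781, 206.86056518554688), (179.2782745361328, 70.42107391357422), 2.4540317058563232)
[460.  257.6  14. ]
[645.1 249.9  14. ]
[ 616.3 -224.    14. ]
[ 431.9 -209.1   14. ]
scene yel [214.9 209.7] [205 206  22   8  27] plane [560.9 -61.1  60. ] depth [563.  -62.1  62.4]
scene yel [241.8 198.9] [234 195  18   9  23] plane [567.8  -3.6  60. ] depth [556.8   2.9  47.3]
scene org [144.9 179.1] [134 171  21  15 192] plane [ 358.5 -126.2   30. ] depth [ 404.7 -135.8   68. ]
scene org [201.5 157.7] [192 151  19  13 165] plane [367.4  12.9  30. ] depth [413.4  -7.   68.3]
scene grn [263.  232.4] [259 228   9  10  68] plane [637.4  -3.4  24. ] depth [636.7  -2.9  23. ]
```

>>> jog_arm(motion=[[0, 0, 0, -36, -36, 0, 0], [0, 0, 0, -36, -36, 0, 0], [0, 0, 0, -36, -36, 0, 0], [0, 0, 0, -36, -36, 0, 0], [0, 0, 0, -36, -36, 0, 0], [0, 0, 0, -36, -36, 0, 0], [0, 0, 0, -36, -36, 0, 0], [0, 0, 0, -36, -36, 0, 0], [0, 0, 0, -36, -36, 0, 0], [0, 0, 0, -36, -36, 0, 0]])

```text
t: 2.55
eef_pos: [419.8, 153.7, 292.5]
tcp_rot: [3.141, 0.001, 2.862]
ft_force: [0.0, 0.8, 0.1]
opening: 0.024
grip_force: 0.0
```

>>> jog_arm(motion=[[0, 0, 0, -36, -37, 0, 0], [0, 0, 0, -36, -37, 0, 0], [0, 0, 0, -36, -37, 0, 0], [0, 0, 0, -36, -37, 0, 0], [0, 0, 0, -33, -34, 0, 0], [0, 0, -6.9, 0, 0, 15, 0], [0, 0, -6.9, 0, 0, 15, 0], [0, 0, 0, 0, 0, 0, 0]])

```text
t: 3.55
eef_pos: [538.8, -68.6, 261.5]
tcp_rot: [3.141, -0.002, 3.102]
ft_force: [0.3, 0.4, -0.4]
opening: 0.002
grip_force: 0.0
```

```bash
cat > c.py <<'E'
from b import *
s=env.state();print(s["eef_pos"],s["tcp_rot"],s["ft_force"])
im=run("wrist",(0,0,512,384))
print(np.round(np.linalg.inv(im["world_to_cam"]),2))
import glob;n=len(glob.glob("pics/w*.png"));cv2.imwrite(f"pics/w{n}.png",cv2.resize(im["color"][...,::-1],(800,600)))
E
python3 c.py
```

```text
[538.76337275 -68.56095247 261.49674324] [ 3.14112710e+00 -1.74827006e-03  3.10161365e+00] [ 0.34441429  0.40257386 -0.43783883]
wrist yel [262.8 198.3] [ 244  184   41   31 1122] plane [547.1 -59.6  60. ] depth [546.3 -59.7  62.7]
wrist yel [318.1 196.3] [298 190  41  14 490] plane [547.3   2.7  60. ] depth [551.    5.4  48.4]
wrist org [194.3  50.3] [167  19  40  47 381] plane [ 386.9 -127.2   30. ] depth [ 398.3 -117.1   83.6]
wrist org [308.1  55.2] [296  25  40  45 269] plane [396.8  -5.   30. ] depth [406.5 -15.1  83.4]
wrist grn [306.6 247. ] [299 241  16  12 167] plane [629.1  -2.2  24. ] depth [629.8  -2.   22.6]
[[ 4.0000e-02 -9.6000e-01 -2.9000e-01  4.5545e+02]
 [ 1.0000e+00  4.0000e-02  1.0000e-02 -6.6300e+01]
 [ 0.0000e+00 -2.9000e-01  9.6000e-01  3.5261e+02]
 [ 0.0000e+00  0.0000e+00  0.0000e+00  1.0000e+00]]
```

View pics/w0.png

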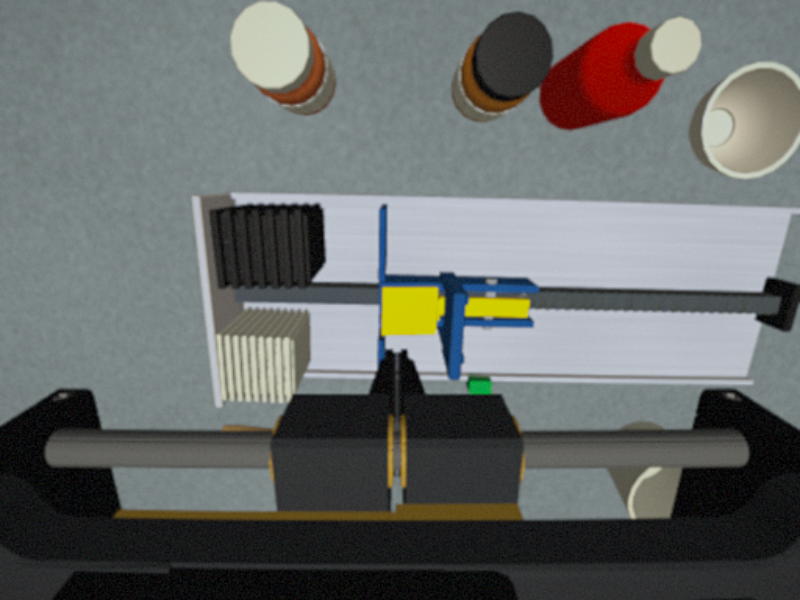

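The wrist view shows the pad at (410,310), the plate at (455,325) and the clip at (480,385); the fingers hide the pointer. Next I'll move over the pad and check the plate face.

>>> jog_arm(motion=[[0, 0, -0.7, -9, 17, 20, 0], [0, 0, 0, 0, 0, 33, 0], [0, 0, 0, 0, 0, 0, 0]])

```text
t: 3.98
eef_pos: [548.3, -51.5, 208.4]
tcp_rot: [3.141, -0.003, 3.113]
ft_force: [-0.1, 0.1, 0.9]
opening: 0.004
grip_force: 0.0
```

```bash
cat > d.py <<'E'
from c import *
for c,z0,(lo,hi) in [("wrist",im,(100,122))]:
    Z=z0["z_map"];P=[]
    for v in range(100,300):
        for u in range(200,400):
            if Z[v,u]>0:
                p=deproj(z0,u,v,Z[v,u])
                if lo<p[2]<hi and abs(p[0]-551)<40 and -70<p[1]<60: P.append(p)
    P=np.array(P)
    if len(P): print(len(P),np.percentile(P,[2,10,50,90,98],axis=0).round(1))
t=env.read_camera("scene");cv2.imwrite("pics/s1.png",cv2.resize(t["color"][140:284,130:322,::-1],(800,600),interpolation=2))
E
python3 d.py
```

```text
[548.26330801 -51.50080584 208.39294875] [ 3.14099291e+00 -2.75995288e-03  3.11327939e+00] [-0.06361933  0.14767957  0.88185406]
wrist yel [245.6 206.2] [ 223  188   49   39 1632] plane [546.9 -59.9  60. ] depth [546.  -59.8  62.7]
wrist yel [312.3 204.3] [286 197  52  16 723] plane [547.   2.  60.] depth [550.9   4.6  48.5]
wrist org [157.8  24.1] [124   0  52  41 717] plane [ 385.8 -132.2   30. ] depth [ 398.4 -119.2   72.8]
wrist org [305.1  33.4] [287   0  54  49 491] plane [397.3  -2.5  30. ] depth [410.5 -11.8  82.3]
[[ 3.0000e-02 -9.6000e-01 -2.9000e-01  4.6502e+02]
 [ 1.0000e+00  3.0000e-02  1.0000e-02 -5.0200e+01]
 [ 0.0000e+00 -2.9000e-01  9.6000e-01  2.9962e+02]
 [ 0.0000e+00  0.0000e+00  0.0000e+00  1.0000e+00]]
763 [[521.  -38.5 100.4]
 [522.8 -37.4 104.8]
 [540.6 -33.8 113.9]
 [561.2 -30.1 114.9]
 [566.7 -28.5 115.6]]
```

View pics/s1.png

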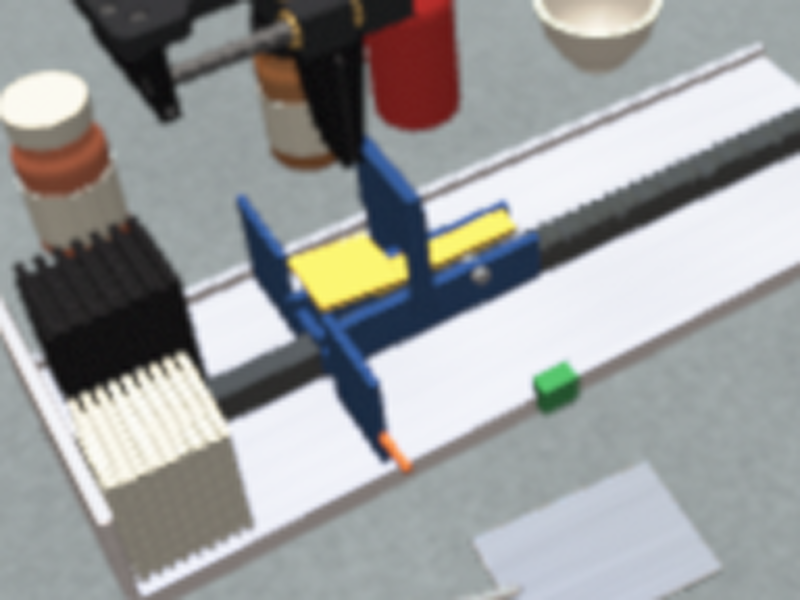

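View pics/w1.png

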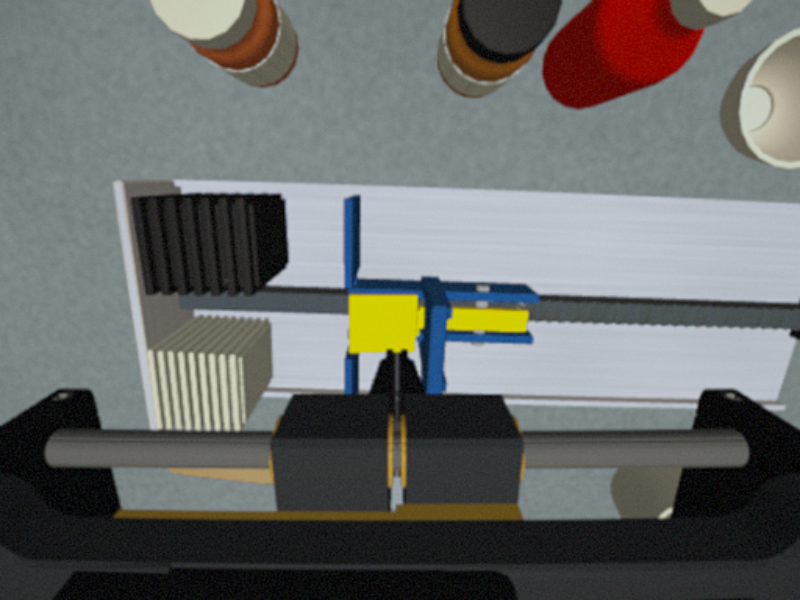

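The finger stands over the pad and the plate face is at about y=-37. I'll back off 2 mm and descend.

>>> jog_arm(motion=[[0, 0, 0, 0, -2, 0, 0], [0, 0, 0, 0, 0, 20, 0], [0, 0, 0, 0, 0, 20, 0], [0, 0, 0, 0, 0, 13, 0], [0, 0, 0, 0, 0, 0, 0]])

```text
t: 4.7
eef_pos: [548.6, -54.0, 156.1]
tcp_rot: [3.141, -0.001, 3.115]
ft_force: [-0.4, 0.1, 1.3]
opening: 0.004
grip_force: 0.0
```

>>> jog_arm(motion=[[0, 0, 0, 0, 0, 6, 0], [0, 0, 0, 0, 0, 5, 0], [0, 0, 0, 0, 0, 0, 0], [0, 0, 0, 0, 0, 0, 0]])

```text
t: 5.2
eef_pos: [548.7, -53.9, 145.4]
tcp_rot: [3.142, 0.0, 3.115]
ft_force: [-0.0, -0.2, -0.0]
opening: 0.005
grip_force: 0.0
```

>>> jog_arm(motion=[[0, 0, 0, 0, 0, 4, 0], [0, 0, 0, 0, 0, 4, 0], [0, 0, 0, 0, 0, 0, 0], [0, 0, 0, 0, 0, 0, 0]])

```text
t: 5.7
eef_pos: [548.7, -53.9, 137.3]
tcp_rot: [3.141, 0.0, 3.115]
ft_force: [0.8, -1.2, 2.1]
opening: 0.003
grip_force: 1.0
```

>>> jog_arm(motion=[[0, 0, 0, 0, 0, 2, 0], [0, 0, 0, 0, 0, 2, 0], [0, 0, 0, 0, 0, 0, 0], [0, 0, 0, 0, 0, 0, 0]])

```text
t: 6.2
eef_pos: [548.7, -53.9, 133.3]
tcp_rot: [3.142, 0.0, 3.115]
ft_force: [0.3, -2.8, 3.2]
opening: 0.005
grip_force: 1.6
```

>>> jog_arm(motion=[[0, 0, 0, 0, 0, 2, 0], [0, 0, 0, 0, 0, 0, 0], [0, 0, 0, 0, 0, 0, 0]])

```text
t: 6.58
eef_pos: [548.7, -53.8, 131.2]
tcp_rot: [3.141, 0.0, 3.115]
ft_force: [1.1, -1.6, 4.3]
opening: 0.007
grip_force: 1.7
```

Run:
```python
from h import *
print(np.mean([env.state()["ft_force"]],axis=0))
t=env.read_camera("scene");cv2.imwrite("pics/s2.png",cv2.resize(t["color"][140:284,130:322,::-1],(800,600),interpolation=2))
```

```text
[ 1.08946604 -1.63419601  4.29871911]
```

View pics/s2.png

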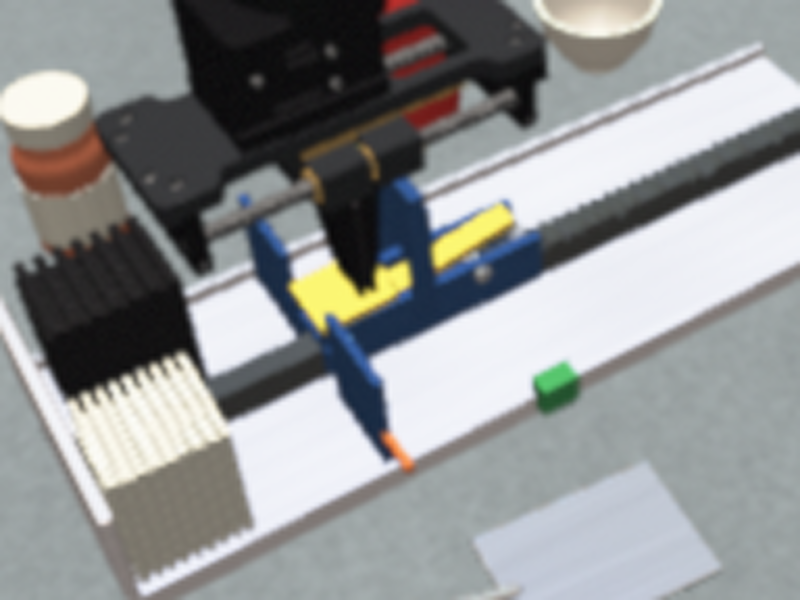

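The finger is on the pad beside the plate and the rocker's tail has risen, so the release is pressed. I'll add 1 mm of press and try a short push.

>>> jog_arm(motion=[[0, 0, 0, 0, 0, 1, 0], [0, 0, 0, 0, 2, 0, 0], [0, 0, 0, 0, 3, 0, 0], [0, 0, 0, 0, 3, 0, 0], [0, 0, 0, 0, 3, 0, 0], [0, 0, 0, 0, 3, 0, 0], [0, 0, 0, 0, 3, 0, 0], [0, 0, 0, -1, 3, 0, 0], [0, 0, 0, 0, 0, 0, 0]])

```text
t: 7.75
eef_pos: [549.7, -33.4, 130.0]
tcp_rot: [3.141, -0.001, 3.115]
ft_force: [-0.3, 0.3, 2.6]
opening: 0.004
grip_force: 1.4
```

```bash
cat > e.py <<'E'
from b import *
s=env.state();print(s["eef_pos"],s["ft_force"])
im=env.read_camera("scene")
for k in("org","grn","yel"):
    lo,hi,hh=C[k]
    for p,st in seg(im,lo,hi,(185,215,330,260) if k!="yel" else (190,180,330,230)): print(k,np.round(p,1),st,np.round(onplane(im,*p,hh),1))
E
python3 e.py
```

```text
[549.70994387 -33.44665693 129.99353333] [-0.33702026  0.28682387  2.62740905]
org [234.8 243.3] [232 239   7   9  17] [631.  -63.7  30. ]
grn [263.  232.4] [259 228   9  10  68] [637.4  -3.4  24. ]
yel [225.7 204. ] [220 201  11   7  24] [560.4 -36.4  60. ]
yel [252.2 193.9] [244 189  17  11  18] [568.6  20.9  60. ]
```

>>> jog_arm(motion=[[0, 0, 0, 0, 3, 0, 0], [0, 0, 0, 0, 5, 0, 0], [0, 0, 0, 0, 5, 0, 0], [0, 0, 0, -0.5, 5, 0, 0], [0, 0, 0, 0, 5, 0, 0], [0, 0, 0, 0, 5, 0, 0], [0, 0, 0, -0.5, 5, 0, 0], [0, 0, 0, 0, 5, 0, 0], [0, 0, 0, 0, 4, 0, 0], [0, 0, 0, 0, 2, 0, 0]])

```text
t: 9.05
eef_pos: [552.5, 10.3, 130.3]
tcp_rot: [3.142, 0.0, 3.115]
ft_force: [-1.0, -2.5, 3.7]
opening: 0.002
grip_force: 1.9
```

```bash
cat >> e.py <<'E'
cv2.imwrite("pics/z%d.png"%(env.state()["t"]*100),np.hstack([cv2.resize(im["color"][215:263,230:294,::-1],(640,480),interpolation=2)]))
w=env.read_camera("top")
for k in("org","grn"):
    lo,hi,hh=C[k]
    for p,st in seg(w,lo,hi,(240,150,330,180)): print("top",k,np.round(p,1),st,np.round(onplane(w,*p,hh),1))
E
python3 e.py; ls pics/z*
```

```text
[552.48736972  10.33574737 130.28393123] [-0.9593917  -2.54004964  3.67005377]
org [255.  233.7] [251 230   8   8  18] [634.9 -20.3  30. ]
grn [263.1 232.2] [259 228   9  10  66] [637.2  -3.1  24. ]
yel [245.  195.5] [239 192  11   7  26] [563.7   7.   60. ]
yel [273. 184.] [270 182   7   5   7] [570.5  72.2  60. ]
pics/z910.png
```

Run:
```python
from b import *
im=env.read_camera("scene")
# project model: clip box top & pointer
M=np.array(im["world_to_cam"]);K=np.array(im["camera_matrix"])
def pr(p):
    c=(M@np.r_[p,1]);x,y=c[0]/-c[2],-c[1]/-c[2];s=1+im["k1"]*(x*x+y*y);return K[0,2]+K[0,0]*x*s,K[1,2]+K[1,1]*y*s
a=cv2.resize(im["color"][215:263,230:294,::-1],(768,576),interpolation=0).copy()
e=np.array([.052,.9986,0]);n=np.array([.9986,-.052,0])
def clip(c,col):
    for z in(12,24):
        P=[np.array([*c,z])+sx*10*e+sy*6*n for sx,sy in((-1,-1),(1,-1),(1,1),(-1,1))]
        cv2.polylines(a,[np.array([((pr(p)[0]+.5-230)*12,(pr(p)[1]+.5-215)*12) for p in P]).astype(int)],True,col,1)
clip((633.5,-1.3),(255,0,255))
for d in(0,): 
    c=np.array([633.5,-1.3,30])-18*e
    P=[c+sx*2*e+sy*8*n for sx,sy in((-1,-1),(1,-1),(1,1),(-1,1))]
    cv2.polylines(a,[np.array([((pr(p)[0]+.5-230)*12,(pr(p)[1]+.5-215)*12) for p in P]).astype(int)],True,(255,0,255),1)
cv2.imwrite("pics/ov.png",a)
```

```text
(no output)
```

View pics/ov.png

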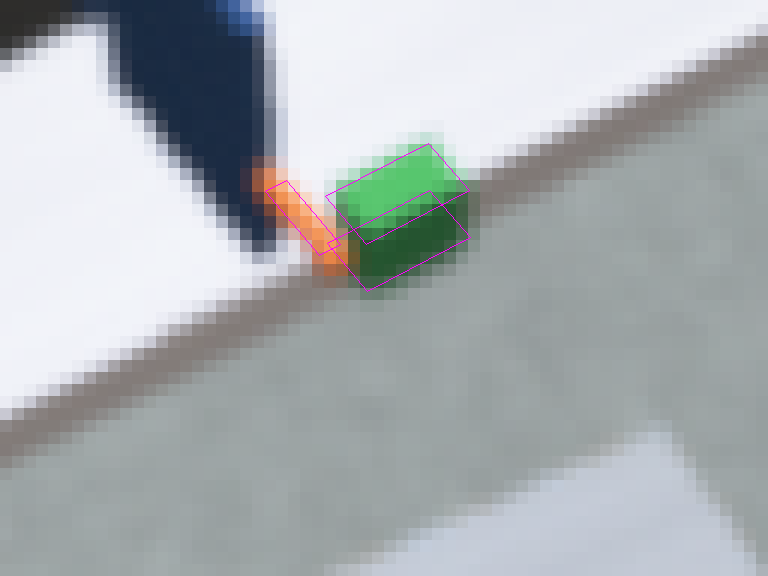

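The overlay fits: the pointer, centred at about (302,220), is about 18 mm short of the clip centre. I'll push 17.5 mm.

>>> jog_arm(motion=[[0, 0, 0, 0, 3, 0, 0], [0, 0, 0, 0, 4, 0, 0], [0, 0, 0, -0.5, 4, 0, 0], [0, 0, 0, 0, 3, 0, 0], [0, 0, 0, 0, 2, 0, 0], [0, 0, 0, 0, 1, 0, 0], [0, 0, 0, 0, 0.5, 0, 0], [0, 0, 0, 0, 0, 0, 0], [0, 0, 0, 0, 0, 0, 0]])

```text
t: 10.32
eef_pos: [553.4, 27.5, 130.2]
tcp_rot: [3.141, 0.0, 3.115]
ft_force: [1.1, -0.8, 3.6]
opening: 0.006
grip_force: 1.7
```

```bash
python3 e.py; ls pics/z*
```

```text
[553.386107    27.54504693 130.23336714] [ 1.09551904 -0.77327462  3.61764615]
org [262.6 229.7] [259 226   8   8  23] [635.6  -2.9  30. ]
grn [260.7 233.5] [258 229   7   9  32] [637.   -8.6  24. ]
yel [251.7 191.9] [246 189  11   7  23] [563.1  23.6  60. ]
yel [279.3 181.3] [275 179   9   6  12] [572.   87.7  60. ]
pics/z1037.png
pics/z910.png
```

>>> jog_arm(motion=[[0, 0, 0, 0, 0, -4, 0], [0, 0, 0, 0, 0, -5, 0], [0, 0, 0, 0, 0, -5, 0], [0, 0, 0, 0, -1, -6, 0], [0, 0, 0, 0, 0, -10, 0], [0, 0, 0, 0, 0, -25, 0], [0, 0, 0, 0, 0, -40, 0], [0, 0, 0, 0, 0, -40, 0], [0, 0, 0, 0, 0, 0, 0], [0, 0, 0, 0, 0, 0, 0]])

```text
t: 11.68
eef_pos: [552.9, 26.6, 265.0]
tcp_rot: [3.141, -0.0, 3.115]
ft_force: [-0.3, -0.6, 0.0]
opening: 0.005
grip_force: 0.0
```

```bash
python3 e.py
python3 - <<'E'
from h import *
t=env.read_camera("scene");cv2.imwrite("pics/s3.png",cv2.resize(t["color"][140:284,130:322,::-1],(800,600),interpolation=2))
E
```

```text
[552.91481403  26.55793993 265.00011076] [-0.304175   -0.60595806  0.00631362]
org [262.5 229.5] [259 226   8   8  22] [635.2  -2.8  30. ]
grn [261.  233.7] [258 229   9   9  33] [637.7  -8.4  24. ]
yel [277.5 182.5] [271 179  14   8  14] [572.5  82.5  60. ]
yel [256.  193.5] [250 191  13   6  13] [572.3  27.7  60. ]
```

View pics/s3.png

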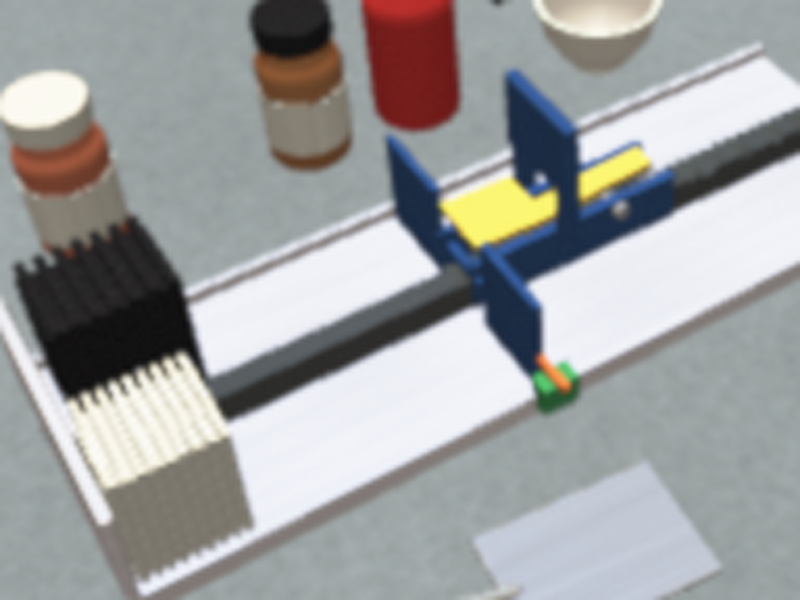

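The pointer stands over the middle of the clip at about (555,375). The release is up again, the boxes, lids and jars look unmoved, and the robot is clear.

```bash
python3 -c "
from cell import env
print(env.job_done())"
```

```text
the job is handed in; nothing more can be done
None
```

The bookend was pushed back with its release held down until its orange pointer stood over the green clip (within about 1 mm by camera). The release then sprang up, nothing else visibly moved, and the job was handed in at about 12 s.

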